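# Free the chopper's run pad and hold it at slow speed

### The arm

A 7-joint arm with a two-finger parallel gripper is mounted at the origin on a cart in front of the work surface, level with it; the furniture and walls round the work are solid. World frame = base frame: x ahead of the robot, y to its left, z up, the work surface at z = 0. Lengths are in m, angles in rad, forces in N, time in s.
With the tool pointing down it reaches from about 0.425 to 0.875 m from the base axis. Payload 4.7 kg.
Tool frame: the origin (TCP) lies at the very end of the fingers, on their centre line; the grasp point (between the pads) lies 19 mm behind it; z points along the fingers, y is the line along which they close (so a half turn about z gives the same grasp; the last joint's range is limited). The gripper opens to 87 mm and grips with 3 to 60 N. Pads are 19 mm wide; open, the fingers measure 117 mm over their backs; the gripper's body (75 mm by 190 mm) begins 51 mm behind the grasp point.
Start: joints at [-1.094, 0.321, -0.07, 1.45, 0.023, 1.371, -0.057], TCP at [0.29, 0.582, 0.223] pointing down, gripper open.
Joint ranges: [-2.86, 2.86], [-0.3, 2.09], [-1.38, 1.24], [0.06, 2.45], [-1.56, 4.7], [0.09, 2.05], [-2.69, 2.69]. Speed limits (rad/s): [2.57, 2.57, 3.14, 3.14, 3.14, 3.14, 3.14].

### API

Orientations are given as a rotation vector (axis times angle).
In Python, from bench import robot, get_image, get_calibration, silhouettes gives the robot as it stands. Calls block until the motion is done:
- robot.move_pose(position, orientation): joint-space move of the TCP to a pose.
- robot.move_linear(position, rotation=None, max_speed=0.15): straight line of the TCP; rotation=None keeps the orientation; max_speed is the mean speed in m/s.
- robot.move_joints(angles): joint-space move.
- robot.grip(opening, squeeze=None): opening from 0.0 (shut) to 1.0 (fully open); squeeze is the grip in N (None keeps the last); returns when the fingers have stopped.
- robot.pause(seconds).
- robot.ik(position, orientation): joint angles nearest the present ones, or None.
- robot.read_state(): the state.
- get_image(name): name is "scene" or "top"; returns (picture, depth): 384x512x3 uint8, red, green, blue; 384x512 float32, m along the optical axis (not along the pixel's ray), 0 where there is no reading.
- get_calibration(name): a dict with "K" (3x3 intrinsics, pixels), "rvec" (rotation vector, rad) and "tvec" (3), from world to camera coordinates, as OpenCV has them. Camera axes: x right, y down, z forward; pixel columns grow to the right and rows downward; lengths in m; the calibration is good to about 2 mm. A picture is of the moment at which its call begins. get_calibration takes no time and is no camera call.
A pose or a line that the arm cannot do raises robot.MotionError and nothing moves.
- robot.hand_in(): hands the job in; it is judged then, once.
Trained networks look in the newest picture that a camera, given by its name, has taken for a name from the list of things; names that differ only in an ending like _2 or _b are one class to them, and where a whole thing is asked for, a point or a joint stands for the part that bears it (a point fixed in the world has none). Each returns a list of dicts, best first, with "score" (0 to 1); they miss things now and then, are a little off and sometimes report something else, mostly with a low value. They report only what shows in the picture. A call takes as long as a camera call.
- silhouettes(label, camera): "region" (384x512 bool, what is visible of it) and "bbox" ([left, top, width, height] in pixels, round what is visible of it).
The state is a dict: "clock": time; "joint_pos": joint angles; "qvel": joint speeds; "joint_torque": joint torques, N m; "position": TCP position; "orientation": TCP orientation; "wrist_force": force on the tool from outside, world axes, zero at the start; "ft_torque": the same for the moment, N m; "finger_gap": opening from 0.0 (shut) to 1.0 (fully open); "grip_force": force on a finger pad.
Only numpy, scipy, OpenCV 4.12 (cv2) and the standard library are available. Lean on these libraries where they do the work, as an engineer would, in place of code of your own. Each camera call takes 0.05 s, during which the arm holds its last target. There are 200 camera calls.

### The job

Someone left the green-lidded spice jar standing on the orange run pad of the food chopper. Lift it off, set it down upright on the worktop clear of the chopper and let go of it, then press the pad down with your fingertips until the pointer stands in the green (slow) band of the scale, never down into the red, and keep it there: the program finishes while the pad is still being held in the green. Do not press the pad while the jar is on it, and leave the other jar, the bottle and the bowl where they are.

Things in the scene. Friction and masses are not known exactly. Their poses are not given: they have to be found in the camera images.
- chopper: White food chopper, fixed. Base 245 (x) x 140 (y) mm, deck 46 mm high; origin: centre of underside, z up; its -x end, with the pad, faces the robot at yaw 0. Closed grey bowl, diameter 120 mm, 55 mm to +x of the origin, top at 133 mm. A scale plate (6 x 20 mm, top 84 mm high) stands beside the pad, 58 mm to +y and 10 mm to +x of the pad's centre.
- pad_top (a point): Centre of the top face of the orange run pad (90 x 90 mm, black rubber top), which is on the chopper 68 mm to -x of its origin and 80 mm above the worktop at rest. Moves with the pad; axes as the chopper's.
- pad (a joint): Travel of the run pad straight down, m: 0 at rest (up), 0.025 fully down. Spring-loaded: starts to move at about 4.3 N, about 8 N at 0.013 (0.3 N per mm). The top edge of the orange pointer on the pad's +y side shows the travel on the scale: 0 to 9 mm white (off), 9 to 17 mm green (slow), 17 to 25 mm red (fast).
- paprika_jar: Spice jar with a green lid, 46 mm diameter, 106 mm high, 0.08 to 0.15 kg, loose, standing upright on the pad. Origin at the centre of its underside, z up along the jar. (The flat black glass hob right of the chopper stands 6 mm above the worktop and covers x over 0.51, y under 0.10; setting the jar down on the worktop or flat on the hob both count, astride its edge does not.)
- turmeric_jar: Bystander: spice jar with a brown lid, yellow on top, 44 mm diameter, 96 mm high, loose on the worktop; origin at the centre of its underside.
- soy_sauce: Bystander: greyish glass sauce bottle with a black cap, 58 mm diameter, 207 mm high, loose on the hob; origin at the centre of its underside.
- bowl: Bystander: white bowl, 140 mm diameter, 65 mm high, loose on the hob; origin at the centre of its underside.

How it is judged:
By the outcome, as a careful person would: the job done as asked, in the order asked, and still so for the second after the job is handed in, while the arm keeps its last pose, push and grip.
It also fails if it takes over 48 s, if anything falls off the work surface, if the arm or the gripper's body presses on something with over 40 N, if the wrist force passes 120 N, or if a joint passes its speed limit or range.

## Working session

There is one attempt and no reset: what is moved stays moved. The work goes in short steps, each a Python script; the robot and the scene stay as the last script left them, time stands still between calls to the robot, and variables do not carry over. Pictures are saved under pics/ and viewed, at most 10 in all, crops included, and the job is handed in when it is done.

```bash
mkdir -p pics
cat > h.py <<'E'
import numpy as np, cv2
from bench import robot, get_image, get_calibration, silhouettes
def cloud(name, depth):
    c=get_calibration(name);K=np.array(c["K"]);R=cv2.Rodrigues(np.array(c["rvec"],float))[0];t=np.array(c["tvec"],float).ravel()
    v,u=np.mgrid[:384,:512]
    p=np.stack([(u-K[0,2])/K[0,0]*depth,(v-K[1,2])/K[1,1]*depth,depth],-1)
    return (p-t)@R
E
python3 - <<'E'
from h import *
ims=[]
for n in("scene","top"):
    im,d=get_image(n);ims.append(im);P=cloud(n,d)
    print(n,get_calibration(n)["tvec"])
    for l in("paprika_jar","pad_top","chopper","turmeric_jar","soy_sauce","bowl"):
        for s in silhouettes(l,n)[:2]:
            q=P[s["region"]&(d>0)]
            if len(q)==0: print(l,"nodepth");continue
            top=q[q[:,2]>np.percentile(q[:,2],98)-.006]
            print(l,round(s["score"],2),s["bbox"],"p2",np.percentile(q,2,axis=0).round(3),"p98",np.percentile(q,98,axis=0).round(3),"topmid",((np.percentile(top,2,axis=0)+np.percentile(top,98,axis=0))/2).round(3))
    cv2.imwrite(f"pics/{n}0.png",im[:,:,::-1])
print(robot.read_state())
E
```

```text
scene [-0.28427257  0.24965413  0.88899959]
paprika_jar 0.95 [177.5, 130.4, 19.9, 38.0] p2 [0.523 0.284 0.029] p98 [0.899 0.608 0.188] topmid [0.545 0.306 0.186]
paprika_jar 0.5 [335.1, 222.3, 21.1, 39.1] p2 [ 0.453 -0.274  0.005] p98 [ 0.489 -0.234  0.098] topmid [ 0.474 -0.253  0.095]
pad_top 0.82 [169.9, 159.0, 44.4, 19.1] p2 [0.506 0.257 0.052] p98 [0.598 0.349 0.084] topmid [0.552 0.303 0.081]
chopper 0.77 [164.9, 136.7, 88.4, 57.7] p2 [0.495 0.21  0.011] p98 [0.714 0.359 0.127] topmid [0.67  0.277 0.128]
turmeric_jar 0.86 [335.8, 217.8, 19.8, 44.9] p2 [ 0.453 -0.273  0.006] p98 [ 0.484 -0.235  0.098] topmid [ 0.473 -0.253  0.095]
soy_sauce 0.59 [296.9, 133.1, 27.0, 71.9] p2 [ 0.654 -0.064  0.007] p98 [ 0.698 -0.009  0.214] topmid [ 0.682 -0.038  0.212]
bowl 0.56 [364.1, 196.3, 58.0, 37.3] p2 [ 0.581 -0.361  0.023] p98 [ 0.719 -0.231  0.071] topmid [ 0.65  -0.296  0.069]
top [0.05714584 0.57972104 1.11279901]
paprika_jar 0.83 [130.0, 192.1, 27.8, 23.1] p2 [0.524 0.286 0.085] p98 [0.566 0.328 0.188] topmid [0.547 0.308 0.185]
pad_top 0.75 [131.9, 187.0, 40.5, 36.3] p2 [0.509 0.26
[... 552 characters left out ...]
k': 0.7, 'joint_pos': array([-1.09390686,  0.32097576, -0.07009906,  1.45049368,  0.02257159,
        1.37078214, -0.05687428]), 'qvel': array([ 0.00061858, -0.00012554, -0.0005871 , -0.00116664, -0.00193459,
        0.0004116 ,  0.00113589]), 'joint_torque': array([-2.91853885e-04, -4.90930009e+01, -4.03381605e-01, -3.12700939e+01,
       -6.35143812e-02,  3.34703398e-02, -6.11044612e-06]), 'position': array([0.29021629, 0.58164653, 0.22260544]), 'orientation': array([7.20409790e-01, 3.05783198e+00, 1.88722047e-04]), 'wrist_force': array([-0.21497577, -0.25681008, -0.94205603]), 'ft_torque': array([-0.00010539,  0.03276729,  0.03159381]), 'grip_force': 0.0, 'finger_gap': 1.0003795697430697}
```

Run:
```python
import cv2,numpy as np
a=cv2.imread("pics/scene0.png")[100:280,130:450];b=cv2.imread("pics/top0.png")[90:290,60:420]
cv2.imwrite("pics/c1.png",np.vstack([cv2.resize(a,(600,300)),cv2.resize(b,(540,300),interpolation=2)[:, :].copy() if 0 else cv2.resize(b,(600,300))]))
```

```text
(no output)
```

View pics/c1.png

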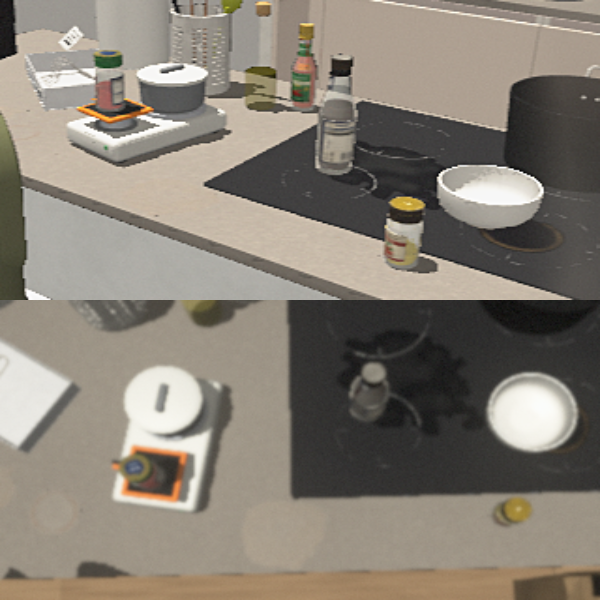

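The pictures show the green-lidded jar on the orange pad (scene crop 108,80; top crop 140,470). The chopper is turned slightly clockwise, and the worktop in front of it and to its right is free. Both views agree on the jar: axis about (0.546, 0.307), top at 0.187, pad at 0.081.

```bash
cat >> h.py <<'E'
def down(yaw):  # tool down, closing axis along chopper y
    y=np.array([-np.sin(yaw),np.cos(yaw),0]);z=np.array([0,0,-1.])
    return cv2.Rodrigues(np.column_stack([np.cross(y,z),y,z]))[0].ravel()
def best(p,yaw):
    q0=robot.read_state()["joint_pos"];c=[]
    for a in(yaw,yaw+np.pi):
        q=robot.ik(p,down(a))
        if q is not None:c.append((np.abs(np.array(q)-q0).max(),a,q))
    return min(c,key=lambda k:k[0])
E
python3 - <<'E'
from h import *
im,d=get_image("top");P=cloud("top",d)
reg=silhouettes("chopper","top")[0]["region"]
x=P[...,0];y=P[...,1];z=P[...,2]
near=(abs(x-.62)<.2)&(abs(y-.29)<.13)&(d>0)
m=near&(z>.035)&(z<.055)
m=cv2.morphologyEx(m.astype(np.uint8),cv2.MORPH_OPEN,np.ones((3,3)))>0
r=cv2.minAreaRect(P[m][:,:2].astype(np.float32)*1000);print("deck",r,m.sum())
m=near&(z>.074)&(z<.088)&(abs(x-.55)<.07)&(abs(y-.305)<.07)
q=P[m];print("pad",cv2.minAreaRect(q[:,:2].astype(np.float32)*1000),np.median(q[:,2]))
m=near&(z>.118)&(z<.14)
q=P[m];print("bowltop",(np.percentile(q,1,axis=0)+np.percentile(q,99,axis=0))/2,len(q), "max z",z[near].max())
for yw in(-.2,-.25):
  for p in([.546,.307,.29],[.546,.307,.13],[.475,.14,.05],[.553,.304,.067]):
    b=best(p,yw);print(p,b[1].round(2),np.round(b[2],2))
E
```

```text
deck ((622.1434936523438, 294.4935607910156), (140.6260986328125, 245.73138427734375), 79.61785888671875) 1612
pad ((557.0108642578125, 317.8144836425781), (113.89240264892578, 90.07959747314453), 79.49555206298828) 0.07913921763849358
bowltop [0.63098296 0.28424908 0.12613619] 1586 max z 0.19105739244636774Traceback (most recent call last):
  File "<stdin>", line 15, in <module>
AttributeError: 'float' object has no attribute 'round'
```

Run:
```python
from h import *
Y=-.1815
p=[.546,.307,.29]
b=best(p,Y);a=b[1];print("yaw",a,np.round(b[2],2))
robot.move_pose(p,down(a))
robot.move_linear([.546,.307,.130],max_speed=.12)
s=robot.read_state();print(s["clock"],s["wrist_force"],s["position"])
robot.grip(0.3,20)
s=robot.read_state();print(s["clock"],s["wrist_force"],s["grip_force"],s["finger_gap"],s["position"])
```

```text
yaw -0.1815 [-0.63  0.25  0.09  1.41 -0.02  1.48  0.85]
3.7083 [ 0.04837307  0.14234111 -0.39766342] [0.54655021 0.30734668 0.13096934]
4.4833 [0.54768538 1.6780254  0.83092959] 19.96133612046833 0.5183778269610446 [0.54606411 0.30732781 0.13011014]
```

Run:
```python
from h import *
robot.move_linear([.546,.307,.20],max_speed=.1)
s=robot.read_state();print(s["wrist_force"],s["finger_gap"],s["grip_force"])
robot.move_linear([.475,.14,.20],max_speed=.15)
robot.move_linear([.475,.14,.060],max_speed=.12)
f0=robot.read_state()["wrist_force"][2]
z=.060
while z>.044:
    z-=.002; robot.move_linear([.475,.14,z],max_speed=.03)
    s=robot.read_state(); f=s["wrist_force"][2]
    print(round(z,3),round(f,2))
    if f-f0>2: break
print(s["clock"],s["position"],s["finger_gap"])
im,d=get_image("scene");cv2.imwrite("pics/s1.png",cv2.resize(im[100:280,130:370,::-1],(800,600)))
```

```text
[-0.91112376 -0.62432427 -0.39627067] 0.5179887449861417 19.959887841978343
0.058 -0.36
0.056 -1.64
0.054 -2.03
0.052 -2.06
0.05 -0.13
0.048 10.15
9.5083 [0.47572122 0.14048291 0.04967874] 0.5196464903119391
```

View pics/s1.png

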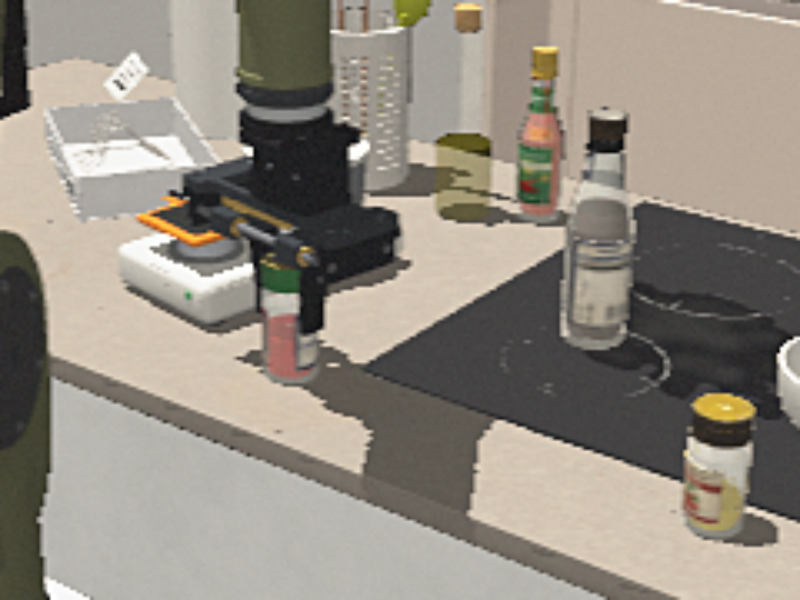

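The jar stands upright on the worktop, with its base at about (290,375), clear of both the chopper and the hob edge. I'll release it, check it, and press the pad.

Run:
```python
from h import *
robot.move_linear([.475,.14,.0495],max_speed=.03)
robot.grip(1.0)
robot.move_linear([.475,.14,.20],max_speed=.15)
robot.grip(0.0,20)
robot.move_linear([.553,.307,.20],max_speed=.15)
im,d=get_image("scene");P=cloud("scene",d)
for s in silhouettes("paprika_jar","scene")[:2]:
    q=P[s["region"]&(d>0)];print(s["score"],s["bbox"],np.percentile(q,5,axis=0).round(3),np.percentile(q,95,axis=0).round(3))
robot.move_linear([.553,.307,.095],max_speed=.12)
robot.pause(.2)
s=robot.read_state();f0=s["wrist_force"][2];print(s["clock"],s["position"],f0)
z=.095
while z>.074:
    z-=.002; robot.move_linear([.553,.307,z],max_speed=.03);robot.pause(.1)
    s=robot.read_state();f=s["wrist_force"][2]-f0
    print(round(z,3),s["position"][2].round(4),round(f,2),s["clock"])
    if f>4.6:break
im,d=get_image("scene");cv2.imwrite("pics/s2.png",cv2.resize(im[100:280,130:370,::-1],(800,600)))
```

```text
0.57 [210.3, 177.7, 16.7, 37.2] [0.452 0.115 0.011] [0.483 0.148 0.107]
16.1417 [0.55350412 0.30732931 0.09594594] -0.47919096313961074
0.093 0.093 0.69 16.4917
0.091 0.0909 -0.29 16.8417
0.089 0.089 0.36 17.1917
0.087 0.087 0.8 17.5417
0.085 0.085 1.13 17.8917
0.083 0.0829 -0.29 18.2417
0.081 0.081 1.21 18.5917
0.079 0.0797 5.28 18.9417
```

View pics/s2.png

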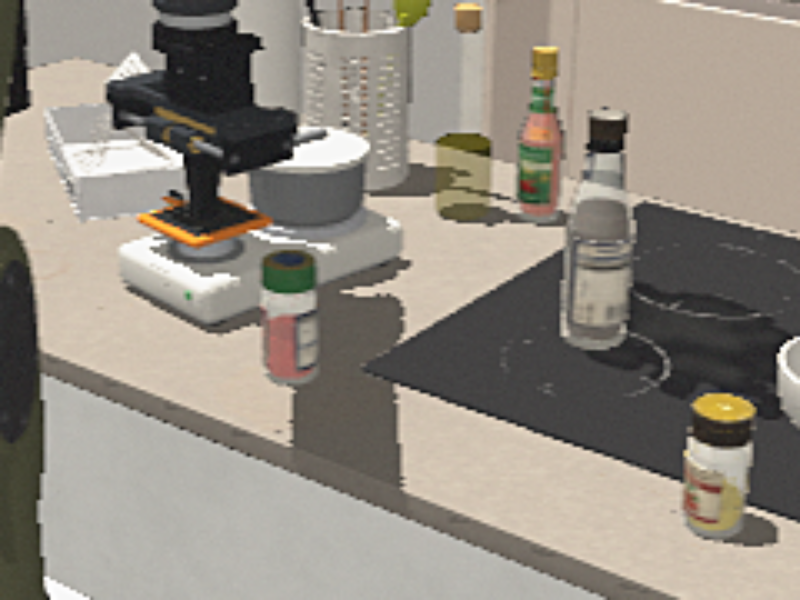

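The jar stands free and upright (290,320) and the fingertips are on the pad (205,220). Next I'll press to 13 mm of travel.

Run:
```python
from h import *
z=.079
while True:
    z-=.002; robot.move_linear([.553,.307,z],max_speed=.03);robot.pause(.15)
    s=robot.read_state();print(round(z,4),s["position"].round(4),s["wrist_force"].round(2),s["clock"])
    if s["position"][2]<.0683 or z<.064 or s["wrist_force"][2]>12:break
robot.pause(.5);F=[];Z=[]
for _ in range(8):
    robot.pause(.05);s=robot.read_state();F.append(s["wrist_force"][2]);Z.append(s["position"][2])
print("F",np.mean(F)+.48,"Z",np.mean(Z),s["clock"])
for n in("scene","top"):
    im,d=get_image(n);P=cloud(n,d)
    hsv=cv2.cvtColor(im,cv2.COLOR_RGB2HSV)
    x,y,zz=P[...,0],P[...,1],P[...,2]
    m=(abs(x-.555)<.07)&(abs(y-.307)<.07)&(zz>.05)&(zz<.09)&(hsv[...,0]>5)&(hsv[...,0]<20)&(hsv[...,1]>180)
    print(n,m.sum(),np.percentile(zz[m],[25,50,75,90]))
    if n=="scene":cv2.imwrite("pics/s3.png",cv2.resize(im[140:200,150:230,::-1],(800,600)))
```

```text
0.077 [0.5533 0.3071 0.0774] [-0.58 -1.06  5.57] 19.3917
0.075 [0.5532 0.3072 0.0755] [-1.17 -0.41  5.42] 19.7917
0.073 [0.5533 0.3072 0.0737] [-0.55 -1.38  5.98] 20.1917
0.071 [0.5533 0.3071 0.0718] [-1.77 -1.49  6.85] 20.5917
0.069 [0.5533 0.3071 0.0699] [-1.53 -0.75  7.93] 20.9917
0.067 [0.5533 0.3071 0.068 ] [-1.38 -1.7   7.68] 21.3917
F 8.424200131847707 Z 0.06800704045756878 22.2917
scene 113 [0.06587883 0.06757324 0.06898467 0.07001729]
top 1 [0.06943391 0.06943391 0.06943391 0.06943391]
```

View pics/s3.png

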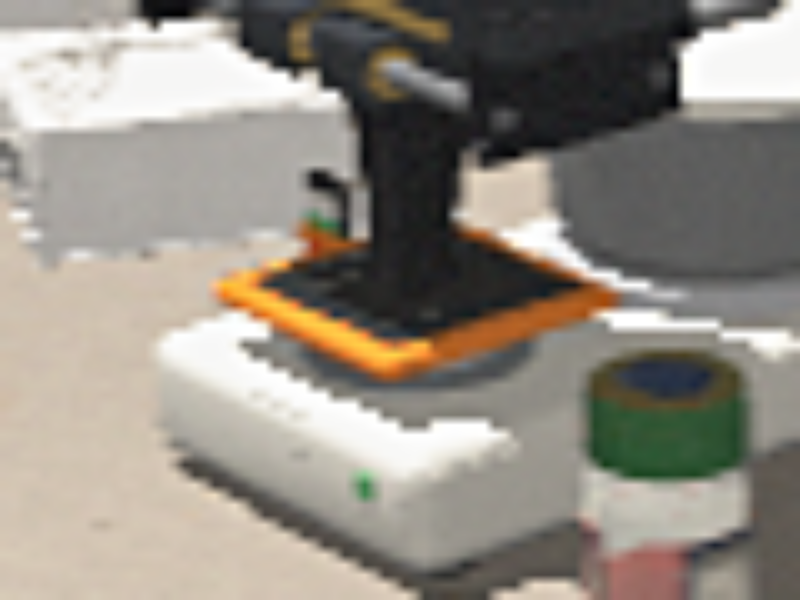

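The pointer (320,235) stands inside the green band, with green showing above it. Depth, force (8.4 N) and TCP height all put travel at about 12 to 13 mm.

```bash
python3 -c "
from h import *
print(robot.hand_in())"
```

```text
the job is handed in; nothing more can be done
None
```

The green-lidded jar stands upright and released on the worktop at about (0.475, 0.14), clear of the chopper; the pad is held about 12–13 mm down, in the green band, and the job was handed in at about 22 s.

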